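# Find the loose clamp knob and flag it

### The arm

A 7-joint arm with a two-finger parallel gripper is mounted at the origin on a cart in front of the work surface, level with it; the furniture and walls round the work are solid. World frame = base frame: x ahead of the robot, y to its left, z up, the work surface at z = 0. Lengths are in m, angles in rad, forces in N, time in s.
With the tool pointing down it reaches from about 0.4 to 0.85 m from the base axis. Payload 10.4 kg.
Tool frame: the origin (TCP) lies between the finger pads; the fingertips stand 22 mm ahead of it and the grasp point (between the pads) lies 3 mm ahead of it; z points along the fingers, y is the line along which they close (so a half turn about z gives the same grasp; the last joint's range is limited). The gripper opens to 85 mm and grips with 20 to 120 N. Pads are 22 mm wide; open, the fingers measure 114 mm over their backs; the gripper's body (76 mm by 85 mm) begins 54 mm behind the grasp point. The pads swing forward as they close: fully open they stand 13 mm farther back than shut.
Start: joints at [1.088, 0.332, -0.065, 1.46, 0.022, 1.35, -0.088], TCP at [0.277, -0.56, 0.253] pointing down, gripper open.
Joint ranges: [-2.6, 2.6], [-0.5, 2.12], [-1.47, 1.34], [0.16, 2.42], [-1.27, 4.41], [0.06, 2.06], [-2.6, 2.6]. Speed limits (rad/s): [2.22, 2.22, 2.79, 2.79, 3.14, 3.14, 3.14].

### API

Orientations are given as a unit quaternion [x, y, z, w].
In Python, from workcell import manip, camera, ticket, boxes_of, outline_of gives the robot as it stands.
- The arm moves only by the tool carry_out, never from a script. Its argument "deltas" is a list of rows, each a list of 5 numbers: the shift along the tool's x, y, z as a fraction of full scale, then the turn about the tool's z as a fraction of full scale, then the opening, from -1 (shut) to 1 (fully open), so that 0 is half open. In form: [[tx, ty, tz, spin, gripper], ...]. A call has 1 to 20 rows; each row is the pose to reach, as a shift and turn from the pose commanded when the call began, along the tool's axes at that moment; what a row does not reach only later rows make up. Full scale, the value 1, is 150 mm for a shift and 30 degrees for a turn. A row lasts 1/8 s, in which the tool goes at most 62.5 mm and 10.7 degrees, less where a joint would pass 70% of its speed; a pose out of reach is approached as far as the arm can. A call with a number of a shift or a turn outside -1 to 1 is refused whole. A call with a gripper value outside its range is refused whole. The fingers move at their own pace and stop on an object; "force" is the grip in N (left out, the last holds). Time passes only in rows, so rows that repeat a pose let the fingers close. It gives the time, the measured TCP pose, the force, the opening and the grip force at its end, in the units of the state.
- manip.get_obs(): the state, without advancing time (a new reading comes with each control period).
- camera(name): name is "side" or "top" or "wrist"; returns a dict with "img" (384x512x3 uint8, red, green, blue), "depth" (384x512 float32, m along the optical axis (not along the pixel's ray), 0 where there is no reading), "vertical_fov" (degrees; the focal length in pixels is half the picture's height over the tangent of half this angle, whatever the lens; pixels are square), "cx", "cy" (the principal point, pixels), "R" (3x3) and "t" (3): a world point X has camera coordinates R X + t. Camera axes: x right, y down, z forward; pixel columns grow to the right and rows downward; lengths in m; the calibration is good to about 2 mm. A picture is of the moment at which its call begins.
- ticket.hand_in(): hands the job in; it is judged then, once.
Trained networks look in a picture, given as the dict that the camera call returned (one of the last four; its "shot" number tells which), for a name from the list of things; names that differ only in an ending like _2 or _b are one class to them, and where a whole thing is asked for, a point or a joint stands for the part that bears it (a point fixed in the world has none). Each returns a list of dicts, best first, with "conf" (0 to 1); they miss things now and then, are a little off and sometimes report something else, mostly with a low value. They report only what shows in the picture. A call takes as long as a camera call. They do not tell look-alikes from the thing itself.
- boxes_of(query, picture): "position" ([x, y, z] in m, in world coordinates, good to about 4 mm: the middle of the surface that is visible of it).
- outline_of(query, picture): "region" (384x512 bool, what is visible of it).
The state is a dict: "clock": time; "joint_pos": joint angles; "joint_velocities": joint speeds; "tau": joint torques, N m; "position": TCP position; "ee_rot": TCP orientation; "ft_force": force on the tool from outside, world axes, zero at the start; "torque": the same for the moment, N m; "grip_width": opening from 0.0 (shut) to 1.0 (fully open); "grasp_force": force on a finger pad.
Only numpy, scipy, OpenCV 4.12 (cv2) and the standard library are available. Lean on these libraries where they do the work, as an engineer would, in place of code of your own. Each camera call takes 0.05 s, during which the arm holds its last target. There are 200 camera calls.

### The job

One of the two red wing knobs on the wooden bar has worked loose. Find it by gripping a knob, twisting it about 30 degrees either way and letting go: a tight knob resists and springs back (then try the other one), the loose one stays turned; leave it so. Then flag the loose knob by standing the black thread spool upright on the table in front of it, about 8 cm from the knob on the robot's side of the bar.

Things in the scene. Friction and masses are not known exactly. Their poses are not given: they have to be found in the camera images.
- clamp_a: clamp with red wing knob, fixed 220 mm from its twin along a wooden bar (40 wide, 310 long, 18 high). One knob is loose, one tight: look and side do not tell. Origin: on the knob's axis, 18 above the table; y along the bar, x away from the robot. Wing: flat upright red slab 50 long (along x at the start), 13 thick (y), 26 to 50 above the origin; below it a thin stud, wider parts end at 16.
- knob_a (a joint): angle of clamp_a's knob (rad), 0 at the start, positive anticlockwise from above, stops at 1.05 either way. If loose it turns easily (0.03 N m) and stays where left; if tight it resists like a stiff spring (0.4 N m at 0.5 rad) and springs back to 0 when released.
- clamp_b: its twin, identical in shape, size, origin and axes, on the same bar with the same yaw; steel plate 36x50, red wing knob 50 long x 13 thick, 26 to 50 mm above this origin, origin 18 mm above the table.
- knob_b (a joint): angle of clamp_b's knob (rad), 0 at the start, positive anticlockwise from above, stops at 1.05 either way. If loose it turns easily (0.03 N m) and stays where left; if tight it resists like a stiff spring (0.4 N m at 0.5 rad) and springs back to 0 when released.
- spool_center (a point): centre (half-way up, 21 mm above its foot) of the loose spool of black thread with pale wooden end discs, diameter 30, 42 high, standing upright on the table between the robot and the wooden bar; z is its axis. Not to be confused with the cream thread cone at the back.
There are look-alikes about, which are no part of the job. Leave any yellow look-alike of the part that bears spool_center alone.

How it is judged:
On the way:
1. one of the knobs is gripped and twisted by more than 0.12 rad (((contact force between the fingers and clamp_a above 1 N and (value of joint knob_a above 0.12 rad or value of joint knob_a below -0.12 rad)) or (contact force between the fingers and clamp_b above 1 N and (value of joint knob_b above 0.12 rad or value of joint knob_b below -0.12 rad)))), for 0.1 s.
At the end, for the whole second after the job is handed in: the loose knob is left turned by over 0.25 rad, the tight one is back within 0.1 rad; the spool stands upright (10 degrees) on the table, released, on the robot's side of the bar (over 30 mm in front of the knob line), its centre within 105 mm horizontally of the loose knob's axis ((((value of joint knob_a above 0.25 rad or value of joint knob_a below -0.25 rad) and not (value of joint knob_b above 0.1 rad or value of joint knob_b below -0.1 rad) and horizontal distance between spool_center and clamp_a below 0.105 m and x of spool_center in the frame of clamp_a below -0.03 m) or ((value of joint knob_b above 0.25 rad or value of joint knob_b below -0.25 rad) and not (value of joint knob_a above 0.1 rad or value of joint knob_a below -0.1 rad) and horizontal distance between spool_center and clamp_b below 0.105 m and x of spool_center in the frame of clamp_b below -0.03 m)) and angle between spool_center's own z axis and vertical below 0.17 rad and height (world z) of spool_center between 0.015 and 0.027 m); the robot touches nothing.
It also fails if it takes over 64 s, if anything falls off the work surface, if the arm or the gripper's body presses on something with over 40 N, if the wrist force passes 120 N, or if a joint passes its speed limit or range.

## Working session

There is one attempt and no reset: what is moved stays moved. The work goes in short steps, Python scripts to look and compute and a tool call to move; the robot and the scene stay as the last step left them, time stands still between calls to the robot, and variables do not carry over. Pictures are saved under pics/ and viewed, at most 10 in all, crops included, and the job is handed in when it is done.

Besides the shell and the picture viewer there is one more tool, called as name(argument=value, ...), one argument or row to a line, values as JSON. carry_out: Moves the arm, as the interface text tells. Its arguments: {"type":"object","properties":{"deltas":{"type":"array","items":{"type":"array","items":{"type":"number"}}},"force":{"type":"number"}},"required":["deltas"]}

```bash
mkdir -p pics; cat > h.py <<'E'
import numpy as np, cv2
from workcell import manip, camera, ticket, boxes_of, outline_of
from scipy.spatial.transform import Rotation as Ro
def world(p):
    f=192/np.tan(np.radians(p["vertical_fov"]/2)); v,u=np.mgrid[0:384,0:512]; d=p["depth"]
    c=np.stack([(u-p["cx"])/f*d,(v-p["cy"])/f*d,d],-1)
    return (c-p["t"])@p["R"]
def save(p,n): cv2.imwrite("pics/"+n,p["img"][:,:,::-1])
E
python3 - <<'E'
from h import *
o=manip.get_obs(); print(o["clock"],o["position"],o["ee_rot"],Ro.from_quat(o["ee_rot"]).as_matrix().round(3).tolist(),o["grip_width"])
ims=[]
for n in("top","side"):
    p=camera(n); ims.append(p["img"]); save(p,n+"0.png"); W=world(p)
    for q in("clamp_a","spool_center"):
        for b in boxes_of(q,p): print(n,q,np.round(b["position"],3),round(b["conf"],2))
        for b in outline_of(q,p):
            m=b["region"]; v,u=np.nonzero(m); print("  out",u.mean().round(),v.mean().round(),m.sum(),round(b["conf"],2))
    im=p["img"].astype(int); red=(im[...,0]>120)&(im[...,1]<70)&(im[...,2]<70)
    k,l,s,c=cv2.connectedComponentsWithStats(red.astype(np.uint8))
    for i in range(1,k):
        if s[i,4]>40:
            P=W[(l==i)&(p["depth"]>0)]; print("red",c[i].round(),s[i,4],P.mean(0).round(3),np.percentile(P,[3,97],axis=0).round(3).tolist())
E
```

```text
0.0 [ 0.27718991 -0.55976586  0.25250524] [ 9.73690043e-01  2.27875319e-01 -1.97646325e-04 -7.07589937e-04] [[0.896, 0.444, -0.001], [0.444, -0.896, 0.001], [-0.0, -0.001, -1.0]] 1.0012111243909088
top clamp_a [ 0.563 -0.333  0.025] 0.88
top clamp_a [ 0.579 -0.115  0.029] 0.72
  out 221.0 166.0 346 0.71
  out 311.0 174.0 375 0.68
top spool_center [ 0.432 -0.093  0.039] 0.51
top spool_center [ 0.443 -0.23   0.04 ] 0.46
top spool_center [ 0.477 -0.022  0.046] 0.45
  out 182.0 210.0 185 0.42
red [294.  99.] 301 [ 0.732 -0.294  0.078] [[0.712, -0.315, 0.076], [0.751, -0.275, 0.081]]
red [221. 160.] 41 [ 0.592 -0.119  0.066] [[0.583, -0.125, 0.063], [0.601, -0.113, 0.069]]
red [455. 172.] 439 [ 0.561 -0.705  0.015] [[0.546, -0.764, 0.012], [0.576, -0.648, 0.018]]
red [220. 171.] 45 [ 0.566 -0.117  0.067] [[0.557, -0.122, 0.064], [0.575, -0.111, 0.069]]
red [313. 178.] 42 [ 0.546 -0.335  0.067] [[0.536, -0.339, 0.064], [0.555, -0.33, 0.069]]
side clamp_a [ 0.576 -0.112  0.034] 0.79
side clamp_a [ 0.558 -0.33   0.046] 0.79
  out 220.0 218.0 671 0.92
  out 288.0 164.0 502 0.68
side spool_center [ 0.474 -0.016  0.034] 0.85
side spool_center [ 0.436 -0.156  0.033] 0.85
side spool_center [ 0.44  -0.223  0.03 ] 0.83
side spool_center [ 0.426 -0.082  0.033] 0.58
  out 300.0 235.0 409 0.96
  out 237.0 276.0 491 0.93
  out 315.0 214.0 339 0.9
  out 285.0 261.0 494 0.69
red [411.  63.] 50 [ 0.524 -1.084  0.02 ] [[0.513, -1.121, 0.015], [0.536, -1.051, 0.022]]
red [209. 135.] 169 [ 0.731 -0.29   0.079] [[0.711, -0.309, 0.077], [0.75, -0.27, 0.081]]
red [288. 154.] 51 [ 0.557 -0.329  0.066] [[0.536, -0.333, 0.064], [0.578, -0.326, 0.068]]
red [219. 206.] 83 [ 0.575 -0.112  0.066] [[0.555, -0.116, 0.063], [0.598, -0.107, 0.068]]
```

View pics/top0.png

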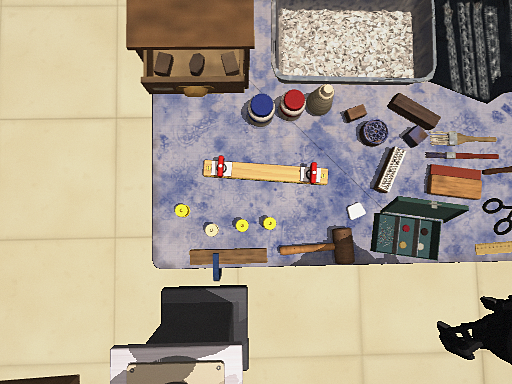

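View pics/side0.png

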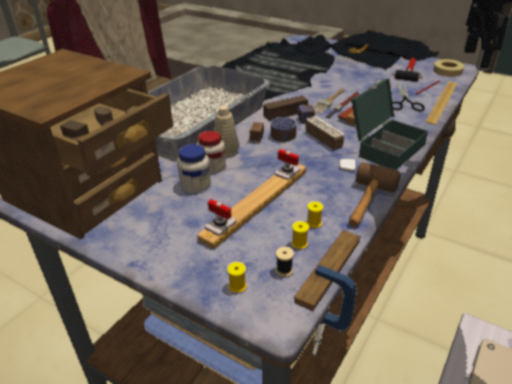

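The black spool is at top (211,229) and side (285,261), roughly (0.429, -0.087). The other spools are yellow. The red wing knobs are at top (221,165) and (313,173), roughly (0.578, -0.115) and (0.560, -0.332), so the bar's yaw is about -4.7°. I'll try the right-hand knob first.

carry_out(
  deltas=[
    [0.35,-0.08,0,0.35,1],
    [0.7,-0.15,0,0.7,1],
    [1,-0.22,0,1,1],
    [1,-0.22,0,1,1],
  ],
  force=60,
)

```text
clock: 1.0
position: [0.4011, -0.4604, 0.2534]
ee_rot: [1.0, -0.029, 0.001, -0.001]
ft_force: [-0.6, 0.4, 0.2]
grip_width: 0.998
grasp_force: 0.0
```

carry_out(
  deltas=[
    [0.35,-0.35,0.1,0.04,1],
    [0.7,-0.7,0.2,0.04,1],
    [1,-0.95,0.3,0.04,0.3],
    [1,-0.95,0.3,0.04,0.3],
    [1,-0.95,0.3,0.04,0.3],
    [1,-0.95,0.3,0.04,0.3],
  ],
)

```text
clock: 1.75
position: [0.5546, -0.3335, 0.2087]
ee_rot: [0.999, -0.043, -0.0, 0.001]
ft_force: [-0.1, -1.0, 0.5]
grip_width: 0.65
grasp_force: 0.0
```

```bash
cat >> h.py <<'E'
def reds(name="wrist",png=None):
    p=camera(name); W=world(p); im=p["img"].astype(int)
    if png: save(p,png)
    H=(im[...,0]>90)&(im[...,1]<0.5*im[...,0])&(im[...,2]<0.5*im[...,0])&(W[...,2]>0.055)&(W[...,2]<0.075)
    k,l,s,c=cv2.connectedComponentsWithStats(cv2.morphologyEx(H.astype(np.uint8),cv2.MORPH_CLOSE,np.ones((5,5))))
    for i in range(1,k):
        if s[i,4]>60:
            P=W[(l==i)&(p["depth"]>0)&(W[...,2]>0.06)].astype(np.float32)
            (cx,cy),(w,h),a=cv2.minAreaRect(P[:,:2]*1000)
            e,V=np.linalg.eigh(np.cov(P[:,:2].T)); v=V[:,1]*np.sign(V[0,1])
            print("red",c[i].round(),s[i,4],"mean",P.mean(0).round(4),"rect",round(cx/1e3,4),round(cy/1e3,4),round(w),round(h),"long-axis yaw deg",np.degrees(np.arctan2(v[1],v[0])).round(1))
def state():
    o=manip.get_obs(); R=Ro.from_quat(o["ee_rot"]).as_matrix()
    print(round(o["clock"],2),"tcp",o["position"].round(4),"yaw tool x",np.degrees(np.arctan2(R[1,0],R[0,0])).round(2),"tz",R[:,2].round(3),"j",np.round(o["joint_pos"],2),"f",np.round(o["ft_force"],1),"m",np.round(o["torque"],2),"w",o["grip_width"],"g",o["grasp_force"])
    return o,R
def todo(x,y,z,yaw):
    o,R=state(); d=R.T@(np.array([x,y,z])-o["position"]); y0=np.degrees(np.arctan2(R[1,0],R[0,0]))
    print("shift frac",(d/0.15).round(3),"spin frac",round((y0-yaw)/30,3))
E
python3 -c "
from h import *
reds('wrist','w1.png'); todo(.560,-.332,.062,-4.7)"
```

```text
red [ 43. 178.] 581 mean [ 0.5809 -0.1202  0.0665] rect 0.5798 -0.1187 13 48 long-axis yaw deg -4.5
red [261. 162.] 110 mean [ 0.5786 -0.3388  0.067 ] rect 0.578 -0.3384 10 11 long-axis yaw deg 38.3
red [261. 192.] 226 mean [ 0.5472 -0.3361  0.0671] rect 0.5477 -0.3358 12 22 long-axis yaw deg -9.3
1.8 tcp [ 0.5546 -0.3336  0.2088] yaw tool x -5.02 tz [-0.    -0.001 -1.   ] j [ 0.6   0.41 -0.17  1.45  0.07  1.28 -1.24] f [-0.  -0.4 -0.1] m [-0.04 -0.03 -0.04] w 0.6465266733930547 g 0.0
shift frac [ 0.035 -0.015  0.979] spin frac -0.011
```

View pics/w1.png

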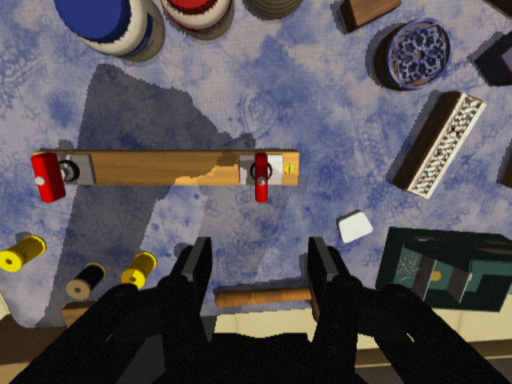

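The wrist view shows the near knob at pixel (261,178), centred at about (0.560, -0.336). I'll descend, grip and twist it.

carry_out(
  deltas=[
    [0.035,0.013,0.3,0,0.3],
    [0.035,0.013,0.6,0,0.1],
    [0.035,0.013,0.8,0,0],
    [0.035,0.013,0.95,0,0],
    [0.035,0.013,0.97,0,0],
    [0.035,0.013,0.97,0,-1],
    [0.035,0.013,0.97,0,-1],
    [0.035,0.013,0.97,0,-1],
    [0.035,0.013,0.97,0,-1],
    [0.035,0.013,0.97,0,-1],
    [0.035,0.013,0.97,0,-1],
  ],
)

```text
clock: 3.18
position: [0.5613, -0.3357, 0.0646]
ee_rot: [0.999, -0.043, 0.001, 0.001]
ft_force: [-1.8, -4.6, 5.3]
grip_width: 0.139
grasp_force: 62.0
```

```bash
python3 -c "
from h import *
state()"
```

```text
3.17 tcp [ 0.5613 -0.3357  0.0646] yaw tool x -4.93 tz [ 0.002 -0.003 -1.   ] j [ 0.59  0.55 -0.16  1.56  0.1   1.03 -1.26] f [-1.8 -4.6  5.3] m [-1.05  0.4   0.04] w 0.13891165192102775 g 62.01773375272751
```

Gripped, at a width of about 12–13 mm. Now I'll twist.

carry_out(
  deltas=[
    [0,0,0,0.2,-1],
    [0,0,0,0.4,-1],
    [0,0,0,0.6,-1],
    [0,0,0,0.8,-1],
    [0,0,0,1,-1],
    [0,0,0,1,-1],
    [0,0,0,1,-1],
    [0,0,0,1,-1],
  ],
)

```text
clock: 4.18
position: [0.5612, -0.3358, 0.0646]
ee_rot: [0.954, -0.3, 0.001, 0.001]
ft_force: [-2.2, -4.8, 4.5]
grip_width: 0.142
grasp_force: 62.7
```

```bash
python3 -c "
from h import *
state()"
```

```text
4.17 tcp [ 0.5612 -0.3358  0.0646] yaw tool x -34.89 tz [ 0.002 -0.003 -1.   ] j [ 0.51  0.55 -0.06  1.57  0.04  1.02 -1.74] f [-2.2 -4.8  4.5] m [-1.27  0.4   0.38] w 0.14227218340924747 g 62.7497872710228
```

carry_out(
  deltas=[
    [0,0,0,0,0],
    [0,0,0,0,0],
    [0,0,0,0,0],
    [0,0,0,0,0],
    [0,0,-0.3,0,0],
    [0,0,-0.6,0,0],
    [0,0,-0.9,0,0],
    [0,0,-0.95,0,0],
    [0,0,-0.95,0,0],
  ],
)

```text
clock: 5.3
position: [0.5611, -0.3336, 0.2054]
ee_rot: [0.954, -0.299, 0.0, 0.0]
ft_force: [-0.6, 0.3, -0.1]
grip_width: 0.5
grasp_force: 0.0
```

```bash
python3 -c "
from h import *
state(); reds('wrist','w2.png');reds('top');reds('side')"
```

```text
5.3 tcp [ 0.5611 -0.3336  0.2054] yaw tool x -34.85 tz [ 0. -0. -1.] j [ 0.51  0.42 -0.06  1.44  0.02  1.28 -1.73] f [-0.6  0.3 -0.1] m [ 0.05  0.03 -0.02] w 0.5002796662875192 g 0.0
red [261. 183.] 470 mean [ 0.5623 -0.3383  0.0668] rect 0.5605 -0.3373 13 48 long-axis yaw deg -4.0
red [ 92. 277.] 416 mean [ 0.5807 -0.1204  0.0663] rect 0.5796 -0.1191 13 48 long-axis yaw deg -4.6
red [220. 166.] 109 mean [ 0.5787 -0.1177  0.0667] rect 0.5782 -0.1176 12 48 long-axis yaw deg -5.9
red [314. 172.] 96 mean [ 0.5594 -0.3366  0.0665] rect 0.5601 -0.3371 11 48 long-axis yaw deg -5.8
red [288. 154.] 67 mean [ 0.5566 -0.3295  0.0654] rect 0.5568 -0.331 11 44 long-axis yaw deg -3.8
red [219. 206.] 149 mean [ 0.5757 -0.1119  0.0656] rect 0.5777 -0.1144 14 49 long-axis yaw deg -3.7
```

View pics/w2.png

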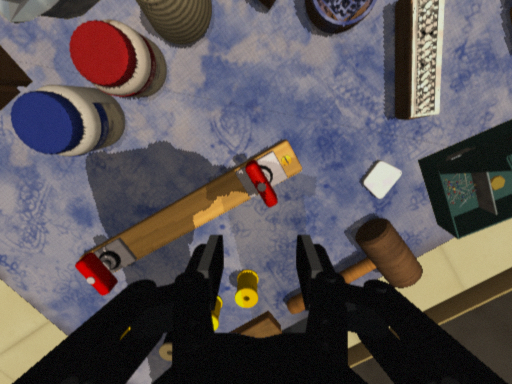

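The right-hand knob is tight: it took 0.38 N m to turn and sprang back to the bar's yaw. So the left-hand one, at about (0.5795, -0.118), should be loose.

carry_out(
  deltas=[
    [-0.24,-0.33,0,-0.35,0],
    [-0.48,-0.67,0,-0.7,0],
    [-0.72,-1,0,-1,0],
    [-0.72,-1,0,-1,0],
  ],
)

```text
clock: 5.95
position: [0.5582, -0.1426, 0.2045]
ee_rot: [0.999, -0.037, -0.001, -0.001]
ft_force: [-0.1, -0.1, -0.2]
grip_width: 0.505
grasp_force: 0.0
```

carry_out(
  deltas=[
    [0.125,-0.216,0,0,0],
    [0.125,-0.216,0,0,0],
    [0.125,-0.216,0,0,0],
  ],
)

```text
clock: 6.32
position: [0.579, -0.1193, 0.2044]
ee_rot: [0.999, -0.043, -0.001, 0.0]
ft_force: [-0.4, -0.6, 0.4]
grip_width: 0.498
grasp_force: 0.0
```

```bash
python3 -c "
from h import *
todo(.5795,-.118,.0645,-4.7); reds('wrist')"
```

```text
6.33 tcp [ 0.579  -0.1193  0.2044] yaw tool x -4.93 tz [-0.002 -0.    -1.   ] j [ 0.32  0.3  -0.24  1.61  0.08  1.24 -1.59] f [-0.4 -0.6  0.4] m [-0.01 -0.   -0.01] w 0.497980514464579 g 0.0
shift frac [ 0.004 -0.009  0.933] spin frac -0.008
red [477. 185.] 477 mean [ 0.562  -0.3354  0.0672] rect 0.5609 -0.3367 12 47 long-axis yaw deg -5.2
red [257. 197.] 230 mean [ 0.5682 -0.1174  0.0672] rect 0.5711 -0.1175 11 30 long-axis yaw deg -10.5
```

carry_out(
  deltas=[
    [0,-0.005,0.3,0,0],
    [0,-0.005,0.6,0,0],
    [0,-0.005,0.8,0,0],
    [0,-0.005,0.93,0,0],
    [0,-0.005,0.93,0,0],
    [0,-0.005,0.93,0,-1],
    [0,-0.005,0.93,0,-1],
    [0,-0.005,0.93,0,-1],
    [0,-0.005,0.93,0,-1],
    [0,-0.005,0.93,0,-1],
  ],
)

```text
clock: 7.62
position: [0.5806, -0.1167, 0.0676]
ee_rot: [0.999, -0.042, 0.001, -0.0]
ft_force: [-1.2, 2.9, 6.4]
grip_width: 0.138
grasp_force: 60.4
```

carry_out(
  deltas=[
    [0,0,0,-0.2,-1],
    [0,0,0,-0.4,-1],
    [0,0,0,-0.6,-1],
    [0,0,0,-0.8,-1],
    [0,0,0,-1,-1],
    [0,0,0,-1,-1],
    [0,0,0,-1,-1],
    [0,0,0,-1,-1],
  ],
)

```text
clock: 8.62
position: [0.5806, -0.1166, 0.0676]
ee_rot: [0.976, 0.218, 0.001, 0.0]
ft_force: [-1.9, 4.2, 6.9]
grip_width: 0.14
grasp_force: 60.5
```

```bash
python3 -c "
from h import *
state()"
```

```text
8.62 tcp [ 0.5806 -0.1166  0.0676] yaw tool x 25.19 tz [ 0.003  0.    -1.   ] j [ 0.39  0.45 -0.33  1.73  0.17  0.99 -1.13] f [-1.9  4.2  6.9] m [ 0.73  0.33 -0.04] w 0.14034167094406436 g 60.47568440437317
```

carry_out(
  deltas=[
    [0,0,0,-1,0],
    [0,0,0,-1,0],
    [0,0,0,-1,0],
    [0,0,0,-1,0],
    [0,0,-0.3,-1,0],
    [0,0,-0.6,-1,0],
    [0,0,-0.9,-1,0],
    [0,0,-0.95,-1,0],
    [0,0,-0.95,-1,0],
  ],
)

```text
clock: 9.75
position: [0.5797, -0.1175, 0.2086]
ee_rot: [0.887, 0.462, 0.0, 0.0]
ft_force: [0.1, -0.2, -0.7]
grip_width: 0.494
grasp_force: 0.0
```

```bash
python3 -c "
from h import *
state(); reds('wrist','w3.png');reds('top');reds('side')"
```

```text
9.75 tcp [ 0.5797 -0.1175  0.2086] yaw tool x 55.02 tz [ 0.001 -0.    -1.   ] j [ 0.49  0.32 -0.45  1.6   0.15  1.26 -0.59] f [ 0.1 -0.2 -0.7] m [0.   0.01 0.04] w 0.49404792500695227 g 0.0
red [260. 184.] 462 mean [ 0.5805 -0.1168  0.0671] rect 0.5795 -0.1176 48 12 long-axis yaw deg 25.5
red [314. 172.] 103 mean [ 0.5594 -0.3362  0.0666] rect 0.5599 -0.3364 12 48 long-axis yaw deg -6.4
red [288. 154.] 94 mean [ 0.5562 -0.3295  0.0648] rect 0.5582 -0.3294 13 46 long-axis yaw deg -4.1
red [219. 206.] 139 mean [ 0.5762 -0.1115  0.0651] rect 0.577 -0.1118 46 10 long-axis yaw deg 26.1
```

The left-hand knob is loose: it stayed at 25.5°, about 30° from the bar's yaw, with negligible torque. Next is the spool.

carry_out(
  deltas=[
    [-0.13,-0.31,0,0.35,0],
    [-0.27,-0.62,0,0.7,0],
    [-0.407,-0.936,0,1,0],
    [-0.407,-0.936,0,1,0],
  ],
)

```text
clock: 10.4
position: [0.4262, -0.0871, 0.2072]
ee_rot: [0.976, 0.216, -0.001, 0.0]
ft_force: [1.1, 0.0, -0.0]
grip_width: 0.498
grasp_force: 0.0
```

carry_out(
  deltas=[
    [0,0,0,0.35,0],
    [0,0,0,0.7,0],
    [0,0,0,0.83,0],
    [0,0,0,0.83,0],
  ],
)

```text
clock: 10.9
position: [0.4297, -0.0873, 0.2077]
ee_rot: [1.0, 0.003, -0.0, -0.0]
ft_force: [-0.1, -0.2, 0.4]
grip_width: 0.501
grasp_force: 0.0
```

```bash
python3 - <<'E'
from h import *
p=camera("wrist"); save(p,"w4.png"); W=world(p); im=p["img"].astype(int)
for b in boxes_of("spool_center",p): print(b["position"],b["conf"])
m=(W[...,2]>.036)&(W[...,2]<.048)
m&=(np.hypot(W[...,0]-.43,W[...,1]+.087)<.035)
P=W[m]; print(m.sum(),P.mean(0),cv2.minEnclosingCircle((P[:,:2]*1000).astype(np.float32)))
v,u=np.nonzero(m); print(u.mean(),v.mean(),im[m].mean(0))
todo(.43,-.087,.032,0)
E
```

```text
[0.4322, -0.0897, 0.0424] 0.98
[0.4389, -0.2225, 0.042] 0.92
[0.4431, -0.1605, 0.0459] 0.71
[0.4799, -0.0223, 0.0442] 0.58
550 [ 0.42943143 -0.09270701  0.04154047] ((429.035888671875, -92.90423583984375), 15.069231986999512)
263.44 178.91454545454545 [168.44727273 142.09090909  91.22545455]
11.0 tcp [ 0.4296 -0.0873  0.2079] yaw tool x 0.36 tz [-0.001  0.    -1.   ] j [ 0.54 -0.03 -0.44  1.97 -0.01  1.2  -1.45] f [ 0.   0.5 -0.2] m [ 0.01 -0.   -0.02] w 0.5031023431834867 g 0.0
shift frac [ 0.003 -0.002  1.173] spin frac 0.012
```

View pics/w4.png

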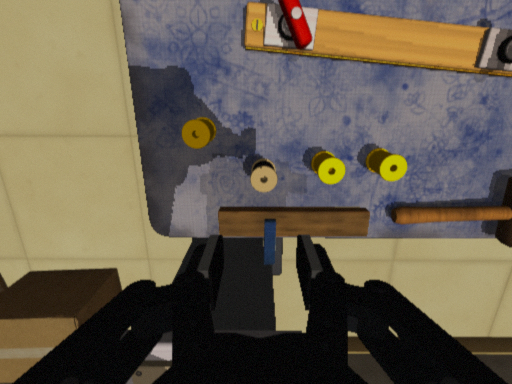

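The black spool is at pixel (263,179), with its centre at about (0.429, -0.092). The yellow ones are 65 mm or more away.

carry_out(
  deltas=[
    [0,0.031,0.2,0,0],
    [0,0.031,0.5,0,0],
    [0,0.031,0.8,0,0],
    [0,0.031,0.8,0,0],
  ],
)

```text
clock: 11.5
position: [0.4274, -0.0914, 0.0859]
ee_rot: [1.0, 0.003, -0.003, -0.001]
ft_force: [0.3, -0.9, -0.0]
grip_width: 0.498
grasp_force: 0.0
```

carry_out(
  deltas=[
    [0,0,0.15,0,0],
    [0,0,0.3,0,0],
    [0,0,0.36,0,0],
    [0,0,0.36,0,0],
    [0,0,0.36,0,-0.2],
    [0,0,0.36,0,-0.3],
    [0,0,0.36,0,-1],
    [0,0,0.36,0,-1],
    [0,0,0.36,0,-1],
    [0,0,0.36,0,-1],
    [0,0,0.36,0,-1],
  ],
  force=25,
)

```text
clock: 12.88
position: [0.4301, -0.0919, 0.035]
ee_rot: [1.0, 0.002, 0.001, 0.0]
ft_force: [-1.8, 1.3, 6.9]
grip_width: 0.312
grasp_force: 24.1
```

```bash
python3 -c "
from h import *
todo(.500,-.111,.032,0)"
```

```text
12.88 tcp [ 0.4301 -0.0919  0.035 ] yaw tool x 0.26 tz [ 0.001 -0.    -1.   ] j [ 0.51  0.22 -0.43  2.13  0.13  0.81 -1.57] f [-1.8  1.3  6.9] m [ 0.2   0.22 -0.02] w 0.3124906685084168 g 24.133673854958033
shift frac [0.465 0.129 0.021] spin frac 0.009
```

carry_out(
  deltas=[
    [0,0,-0.15,0,-1],
    [0,0,-0.3,0,-1],
    [0.15,0.04,-0.35,0,-1],
    [0.3,0.08,-0.35,0,-1],
    [0.46,0.13,-0.35,0,-1],
    [0.46,0.13,-0.35,0,-1],
    [0.46,0.13,-0.2,0,-1],
    [0.46,0.13,-0.1,0,-1],
    [0.46,0.13,-0.05,0,-1],
    [0.46,0.13,-0.02,0,-1],
    [0.46,0.13,0,0,-1],
    [0.46,0.13,0,0,-1],
    [0.46,0.13,0,0,-1],
  ],
)

```text
clock: 14.5
position: [0.4991, -0.1111, 0.0351]
ee_rot: [1.0, 0.002, 0.001, 0.0]
ft_force: [-1.2, 0.8, 5.9]
grip_width: 0.31
grasp_force: 24.9
```

```bash
python3 -c "
from h import *
state(); save(camera('side'),'s5.png')"
```

```text
14.5 tcp [ 0.4991 -0.1111  0.0351] yaw tool x 0.25 tz [ 0.001 -0.    -1.   ] j [ 0.49  0.36 -0.4   1.96  0.18  0.86 -1.58] f [-1.2  0.8  5.9] m [0.2  0.37 0.  ] w 0.30956485523053845 g 24.87517517118249
```

View pics/s5.png

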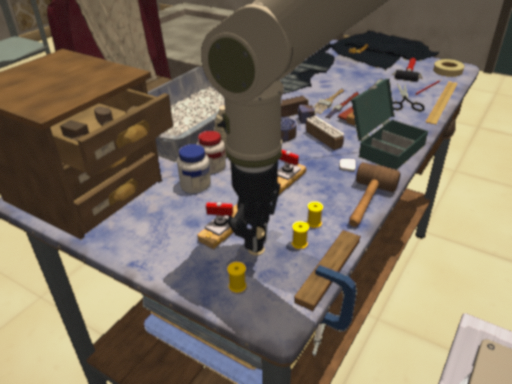

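The spool has been carried to its place at pixel (257,240), in front of the left-hand knob. I'll release it gently and rise.

carry_out(
  deltas=[
    [0,0,0,0,-0.3],
    [0,0,0,0,-0.2],
    [0,0,0,0,-0.1],
    [0,0,0,0,0],
    [0,0,0,0,0],
    [0,0,-0.1,0,0],
    [0,0,-0.25,0,0],
    [0,0,-0.5,0,0],
    [0,0,-0.8,0,0],
    [0,0,-1,0,0],
    [0,0,-1,0,0],
  ],
)

```text
clock: 15.92
position: [0.5, -0.1113, 0.1878]
ee_rot: [1.0, 0.002, 0.003, 0.001]
ft_force: [-0.0, 0.0, -0.3]
grip_width: 0.496
grasp_force: 0.0
```

```bash
python3 - <<'E'
from h import *
state(); reds('wrist','w6.png'); reds('side')
p=camera("wrist"); W=world(p)
m=(W[...,2]>.03)&(W[...,2]<.055)&(np.hypot(W[...,0]-.5,W[...,1]+.111)<.035)
P=W[m]; print(m.sum(),P.mean(0),np.percentile(P[:,2],[5,95]),cv2.minEnclosingCircle((P[P[:,2]>.037][:,:2]*1000).astype(np.float32)))
E
```

```text
15.93 tcp [ 0.5    -0.1113  0.1878] yaw tool x 0.25 tz [ 0.005 -0.002 -1.   ] j [ 0.53  0.16 -0.44  1.83  0.07  1.17 -1.5 ] f [-0.   0.  -0.3] m [ 0.01 -0.   -0.04] w 0.4964982615546404 g 0.0
red [265. 102.] 748 mean [ 0.5802 -0.1173  0.067 ] rect 0.5794 -0.1178 49 12 long-axis yaw deg 25.6
red [508. 145.] 179 mean [ 0.5456 -0.3321  0.0669] rect 0.5486 -0.3307 27 8 long-axis yaw deg 5.4
red [288. 154.] 95 mean [ 0.5564 -0.3295  0.065 ] rect 0.5578 -0.3313 11 47 long-axis yaw deg -5.1
red [219. 206.] 146 mean [ 0.5761 -0.1115  0.0653] rect 0.5769 -0.1131 47 11 long-axis yaw deg 25.6
658 [ 0.49824628 -0.11199501  0.04109322] [0.03792784 0.04261869] ((497.67779541015625, -112.27285766601562), 15.134180068969727)
```

View pics/w6.png

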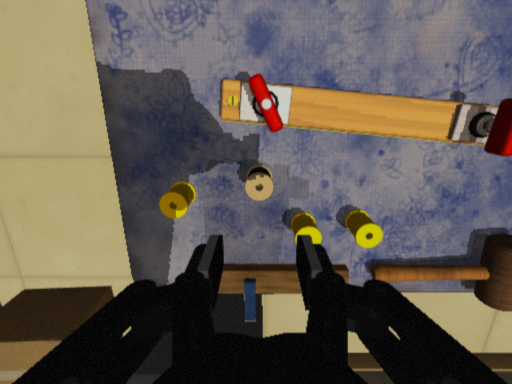

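The spool stands upright at pixel (259,183), about 82 mm in front of the turned knob at (265,102). Nothing is being touched, so I'll hand in.

```bash
python3 -c "
from h import *
print(ticket.hand_in())"
```

```text
the job is handed in; nothing more can be done
None
```

The left-hand knob is the loose one and is left turned about 30°; the right-hand one sprang back. The black spool stands upright about 82 mm in front of the loose knob, and the job was handed in at about 16 s, with no verdict shown.

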